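# Pin the carving board and hold the inkstone blank in its corner

## Robot

A 7-joint arm with a two-finger parallel gripper is mounted at the origin on the work surface. World frame = base frame: x ahead of the robot, y to its left, z up, the work surface at z = 0. Lengths are in m, angles in rad, forces in N, time in s.
With the tool pointing down it reaches from about 0.4 to 0.85 m from the base axis. Payload 6.9 kg.
Tool frame: the origin (TCP) lies at the centre of the arm's flange, where the gripper is bolted on; the fingertips stand 173 mm ahead of it and the grasp point (between the pads) lies 155 mm ahead of it; z points along the fingers, y is the line along which they close (so a half turn about z gives the same grasp; the last joint's range is limited). The gripper opens to 85 mm and grips with 20 to 120 N. Pads are 22 mm wide; open, the fingers measure 114 mm over their backs; the gripper's body (76 mm by 85 mm) begins 54 mm behind the grasp point. The pads swing forward as they close: fully open they stand 13 mm farther back than shut.
Start: joints at [-1.077, 0.507, -0.238, 1.5, 0.126, 1.149, -0.155], TCP at [0.236, 0.579, 0.405] pointing down, gripper open.
Joint ranges: [-3.08, 3.08], [-0.24, 2.05], [-1.43, 1.35], [0, 2.5], [-1.52, 4.66], [0.17, 1.96], [-2.89, 2.89]. Speed limits (rad/s): [2.39, 2.39, 3.14, 3.14, 3.14, 3.14, 3.14].

## Interface

Orientations are given as a 3x3 rotation matrix whose columns are the frame's x, y, z axes.
In Python, from workcell import robot, planner, telemetry, camera, calibration gives the robot as it stands. Calls block until the motion is done:
- robot.move_to(position, orientation): joint-space move of the TCP to a pose.
- robot.move_straight(position, rot=None, velocity=0.15, force_limit=None): straight line of the TCP; rot=None keeps the orientation; velocity is the mean speed in m/s. With force_limit (N) it stops when the force on the tool has changed by that much, and returns True; else False.
- robot.move_j(angles): joint-space move.
- robot.set_gripper(opening, strength=None): finger opening in m; strength is the grip in N (None keeps the last); returns when the fingers have stopped.
- robot.pause(seconds).
- planner.ik(position, orientation): joint angles nearest the present ones, or None.
- telemetry.observe(): the state.
- camera(name): name is "scene" or "top" or "wrist"; returns the picture (400x640x3 uint8, red, green, blue); there is no depth.
- calibration(name): a dict with "fx", "fy", "cx", "cy" (pixels), "cam_to_world" (4x4, takes a point from camera to world coordinates); the wrist camera has in their place "hand_eye" (4x4, takes a point from camera to tool coordinates, whose origin is the TCP and whose axes are the flange's). Camera axes: x right, y up, looking along -z (the intrinsics and any distortion apply to the point x, -y, -z); pixel columns grow to the right and rows downward; lengths in m; the calibration is good to about 2 mm. The wrist camera is an equidistant fisheye: a pixel r from the principal point sees the ray r / f radians off the axis. A picture is of the moment at which its call begins: read the wrist's pose just before it. calibration takes no time and is no camera call.
A pose or a line that the arm cannot do raises robot.Unreachable and nothing moves.
- robot.close_job(): hands the job in; it is judged then, once.
The state is a dict: "time_s": time; "joint_positions": joint angles; "joint_vel": joint speeds; "joint_efforts": joint torques, N m; "position": TCP position; "eef_rot": TCP orientation; "wrist_force": force on the tool from outside, world axes, zero at the start; "wrist_torque": the same for the moment, N m; "width": finger opening in m; "grip_force": force on a finger pad.
Only numpy, scipy, OpenCV 4.12 (cv2) and the standard library are available. Lean on these libraries where they do the work, as an engineer would, in place of code of your own. Each camera call takes 0.05 s, during which the arm holds its last target. There are 200 camera calls.

## Task

Stand the loose steel stop pin upright in the carving board's bore, fully home, and let go of it. Then, with the fingertips (closed, they fit into the slate blank's well), slide the blank square up against the fence and sideways against the pin, and press it onto the board, fence and pin at once with one firm diagonal push (some 15 to 20 N down and 5 to 10 N towards each of fence and pin). Finish while still holding that push, and leave the other things on the bench where they are.

Things in the scene. Friction and masses are not known exactly. Their poses are not given: they have to be found in the camera images.
- board: Plywood carving board fixed to the bench, 240 x 280 mm, 30 mm thick. Origin: centre of its underside, on the bench; x points away from the robot towards the fence, y runs along the fence to the left, z up. Its top is at z = 30 mm. It does not move when pushed.
- fence: Wooden fence strip fixed on the board along its far edge, 30 mm (x) x 280 mm (y), 20 mm high above the board. Origin: centre of its underside, on the board's top; same axes as the board. Its working face, 15 mm to -x of its origin, looks back towards the robot.
- board_hole0 (a point): Centre of the mouth of the only bore, in the board's top face: round, 18 mm wide, 25 mm deep, blind, near the left (+y) end. 50 mm to +x and 105 mm to +y of the board's centre: its centre is 40 mm in front of the fence's working face.
- pin: Plain round steel stop pin, 16 mm in diameter, 90 mm tall, about 0.14 kg, foot slightly chamfered; starts standing upright on the bench to the left or right of the board. Origin: centre of its foot; z along the pin to its top. Home in the bore its foot is 25 mm below the board's top and it sticks out 65 mm; the loose bore lets it lean a little.
- blank: Dark slate inkstone blank, 90 mm (its x) x 120 mm (its y) x 26 mm high, about 0.6 kg (varies), with a rectangular well in its top; lies loose on the board, turned up to about 0.3 rad from square. Origin: centre of its underside. Its far long side (+x) goes against the fence, its left short side (+y) against the pin.
- well (a point): Centre of the floor of the blank's well, 12 mm above the blank's underside. The well is 60 mm (blank x) x 80 mm (blank y), 14 mm deep with upright walls; the rim is 15 mm wide on the long sides and 20 mm on the short ones. Fence and pin grip the blank's sides by friction and so carry part of a downward push: press down more than sideways.
- cone: Bystander: dark steel weight standing on its narrow end, 44 mm wide at the top, 56 mm tall; on the other side of the board from the pin. Origin: centre of its underside.
- offcut: Bystander: flat slate offcut 60 x 90 x 14 mm. Origin: centre of its underside.
- chisel: Bystander: hand tool with a handle and thin steel shank lying on the bench near the robot. Origin: near its middle, on the bench.
- glue: Bystander: small bottle, 34 mm wide, 85 mm tall, standing. Origin: centre of its underside.
- tape: Bystander: empty cardboard ring, 90 mm wide, 24 mm high, lying flat. Origin: centre of its underside.

How it is judged:
By the outcome, as a careful person would: the job done as asked, in the order asked, and still so for the second after the job is handed in, while the arm keeps its last pose, push and grip.
It also fails if it takes over 70 s, if anything falls off the work surface, if the arm or the gripper's body presses on something with over 40 N, if the wrist force passes 120 N, or if a joint passes its speed limit or range.

## Working session

There is one attempt and no reset: what is moved stays moved. The work goes in short steps, each a Python script; the robot and the scene stay as the last script left them, time stands still between calls to the robot, and variables do not carry over. Pictures are saved under pics/ and viewed, at most 10 in all, crops included, and the job is handed in when it is done.

```bash
ls; mkdir -p pics; cat > h.py <<'E'
import numpy as np, cv2
from workcell import robot, planner, telemetry, camera, calibration
def save(n,im): cv2.imwrite(f'pics/{n}.png',im[...,::-1])
def ray(cal,u,v):
    T=np.array(cal['cam_to_world']); d=np.array([(u-cal['cx'])/cal['fx'],-(v-cal['cy'])/cal['fy'],-1.])
    return T[:3,3],T[:3,:3]@d
def onplane(cal,u,v,z):
    o,d=ray(cal,u,v); return o+d*(z-o[2])/d[2]
def proj(cal,p):
    T=np.array(cal['cam_to_world']); q=T[:3,:3].T@(np.asarray(p)-T[:3,3])
    return np.array([cal['cx']+cal['fx']*q[0]/-q[2],cal['cy']-cal['fy']*q[1]/-q[2]])
E
python3 - <<'E'
from h import *
for n in('top','scene'):
    save(n+'0',camera(n)); c=calibration(n); print({k:np.round(np.array(v),3).tolist() if not isinstance(v,str) else v for k,v in c.items()})
print({k:np.round(np.array(v),3).tolist() for k,v in calibration('wrist').items()})
s=telemetry.observe(); print(s['time_s'],s['position'],s['eef_rot'],s['width'])
E
```

```text
pics
{'fx': 370.037, 'fy': 370.037, 'cx': 319.461, 'cy': 196.748, 'cam_to_world': [[-0.008, 0.984, -0.179, 0.341], [-1.0, -0.008, -0.001, 0.008], [-0.002, 0.179, 0.984, 0.903], [0.0, 0.0, 0.0, 1.0]]}
{'fx': 397.109, 'fy': 397.109, 'cx': 318.766, 'cy': 204.945, 'cam_to_world': [[-0.101, -0.526, 0.844, 1.306], [0.995, -0.065, 0.079, 0.077], [0.013, 0.848, 0.53, 0.563], [0.0, 0.0, 0.0, 1.0]]}
{'fx': 309.707, 'fy': 309.707, 'cx': 322.463, 'cy': 197.799, 'hand_eye': [[0.001, 0.951, 0.308, 0.079], [1.0, -0.001, -0.001, -0.0], [-0.001, 0.308, -0.951, 0.032], [0.0, 0.0, 0.0, 1.0]]}
0.1 [0.2363434  0.57840808 0.40391731] [[-9.25744990e-01  3.78147937e-01 -5.93303499e-04]
 [ 3.78148402e-01  9.25743753e-01 -1.51336204e-03]
 [-2.30277258e-05 -1.62534410e-03 -9.99998679e-01]] 0.08506570352069304
```

View pics/top0.png

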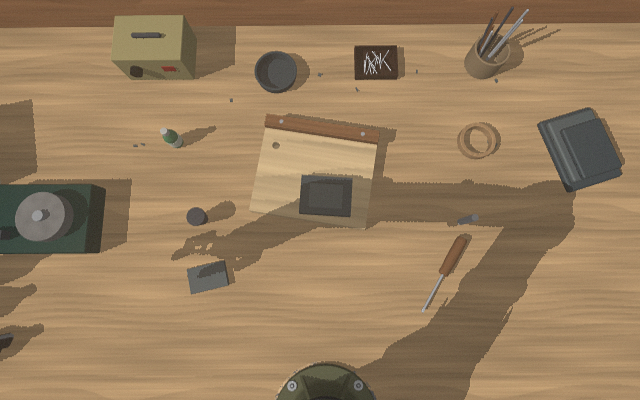

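View pics/scene0.png

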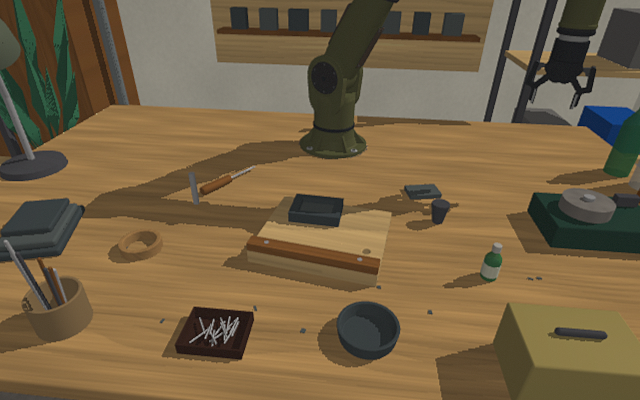

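Top view: fence corners are about (266,114) and (381,130), the bore is (276,145), and the blank is around (326,196). The cone is at (197,216), so the pin is on the right at about (468,218). In the scene view it stands from (193,172) to (197,205).

```bash
cat >> h.py <<'E'
def wpose():
    s=telemetry.observe(); T=np.eye(4); T[:3,:3]=s['eef_rot']; T[:3,3]=s['position']; return T
def wshot():
    T=wpose(); im=camera('wrist'); return T@np.array(calibration('wrist')['hand_eye']),im
def wray(C,u,v):
    c=calibration('wrist'); a=np.array([u-c['cx'],v-c['cy']]); r=np.hypot(*a)
    th=r/c['fx']; k=np.sin(th)/max(r,1e-9)
    return C[:3,3],C[:3,:3]@np.array([a[0]*k,-a[1]*k,-np.cos(th)])
def wplane(C,u,v,z):
    o,d=wray(C,u,v); return o+d*(z-o[2])/d[2]
def wproj(C,p):
    c=calibration('wrist'); q=C[:3,:3].T@(np.asarray(p)-C[:3,3]); a=np.array([q[0],-q[1]]); n=np.hypot(*a)
    return np.array([c['cx'],c['cy']])+a/n*np.arctan2(n,-q[2])*c['fx']
def R(yaw): # tool down, tool y at angle yaw from world y ; x=( cos,sin)
    c,s=np.cos(yaw),np.sin(yaw); return np.array([[c,s,0],[s,-c,0],[0,0,-1.]])
E
python3 - <<'E'
from h import *
t=calibration('top')
f=lambda u,v,z:np.round(onplane(t,u,v,z),4)
print('fence',f(266,114,.05),f(381,130,.05))
print('hole',f(276,145,.03)); print('blank',f(326,196,.056)); print('pin top',f(475,216,.09), f(461,220,.0))
s=calibration('scene'); print('pin foot scene',np.round(onplane(s,197,205,0),4),'top',np.round(onplane(s,194,172,.09),4))
print('cone',f(197,216,.05))
im=camera('top'); a=cv2.resize(im[95:245,240:400],None,fx=3.5,fy=3.5,interpolation=cv2.INTER_CUBIC)
sc=camera('scene'); b=cv2.resize(sc[160:230,160:260],(525,367),interpolation=cv2.INTER_CUBIC)
h=np.zeros((525,800,3),np.uint8); h[:525,:560]=a; h[:160,560:]=cv2.resize(b,(240,160)); h[200:360,560:]=cv2.resize(im[195:245,440:500],(240,160),interpolation=cv2.INTER_CUBIC)
save('zoom',h)
E
```

```text
fence [0.7031 0.1378 0.05  ] [ 0.6597 -0.1415  0.05  ]
hole [0.6305 0.1148 0.03  ]
blank [ 0.4971 -0.0064  0.056 ]
pin top [ 0.4432 -0.3346  0.09  ] [ 0.445  -0.3375  0.    ]
pin foot scene [ 0.4483 -0.3278  0.    ] top [ 0.4321 -0.3279  0.09  ]
cone [0.4534 0.2936 0.05  ]
```

View pics/zoom.png

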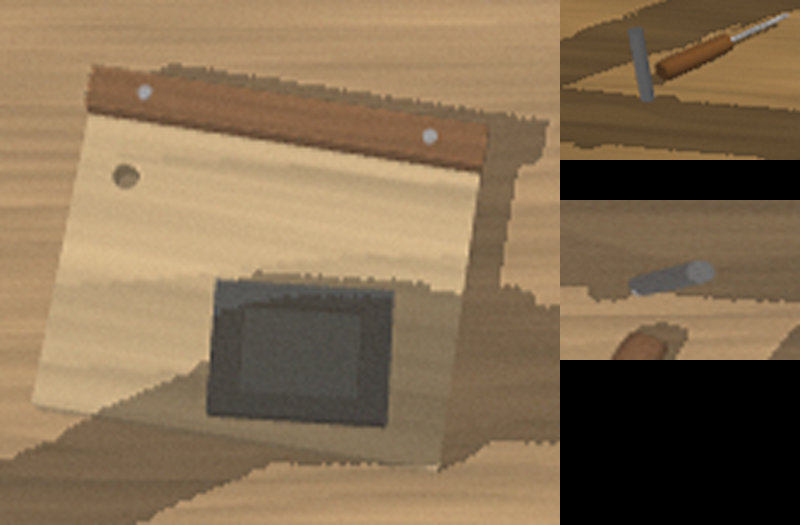

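The zoom shows the board yawed about -0.15 rad. The pin's grey top sits at about (475,216) of the full top picture, and the chisel is about 35 mm nearer the robot. Next I'll take closer wrist views.

```bash
python3 - <<'E'
from h import *
import pickle
yaw=-0.154
out={}
for n,p in(('hole',(.60,.08,.33)),('pin',(.443,-.333,.36))):
    robot.move_to(p,R(yaw)); robot.pause(.2); C,im=wshot(); out[n]=(C,im); print(n,telemetry.observe()['time_s'],np.round(wpose()[:3,3],4))
pickle.dump(out,open('shots.pkl','wb'))
save('w1',np.vstack([out['hole'][1],out['pin'][1]])[:, :][::1] if 0 else np.hstack([cv2.resize(out[k][1],(400,250)) for k in out]))
save('w1h',out['hole'][1]);save('w1p',out['pin'][1])
C=out['hole'][0]; print('hole px',wproj(C,(.6305,.1148,.03))); print('pin px',wproj(out['pin'][0],(.443,-.334,.09)))
E
```

```text
hole 2.675 [0.5999 0.0805 0.33  ]
pin 4.55 [ 0.4436 -0.3323  0.3599]
hole px [279.41792809 161.95118242]
pin px [324.9426927  200.02677515]
```

View pics/w1h.png

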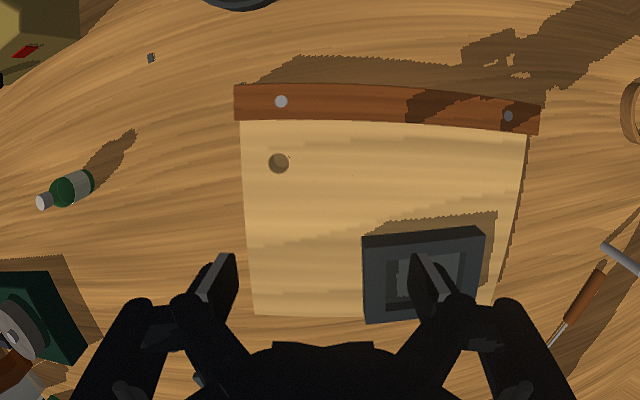

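View pics/w1p.png

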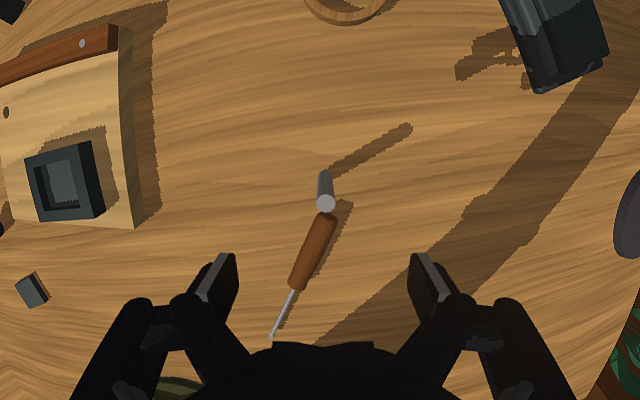

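The bore is at about (279,163) in the first wrist picture, and the fence base line runs from (240,120) to (528,134). In the second, the pin's top disc is at about (326,203) with the chisel handle below it. Now I'll fit these with masks.

```bash
python3 - <<'E'
from h import *
import pickle
o=pickle.load(open('shots.pkl','rb'))
C,im=o['hole']; g=im.astype(float).sum(2)/3
# hole
sub=g[145:182,260:300]; m=(sub<0.80*np.median(sub)).astype(np.uint8)
cs,_=cv2.findContours(m,cv2.RETR_EXTERNAL,cv2.CHAIN_APPROX_NONE); c=max(cs,key=cv2.contourArea); e=cv2.fitEllipse(c); print('ellipse',e[0][0]+260,e[0][1]+145,e[1],np.median(sub))
P=wplane(C,e[0][0]+260,e[0][1]+145,.03); print('hole',P)
pts=np.array([wplane(C,q[0][0]+260,q[0][1]+145,.03)[:2] for q in c]); print('minEnclosing',cv2.minEnclosingCircle((pts*1000).astype(np.float32)))
# fence front top-edge / base: red-brown vs plywood by column
h=cv2.cvtColor(im,cv2.COLOR_RGB2HSV)
b=[]
for u in range(250,400,5):
    col=im[90:150,u].astype(float); r=col[:,2]/col[:,0]; 
    k=[i for i in range(59) if r[i]<.42<=r[i+1]]
    if k: b.append((u,90+k[-1]+1))
print(b[:4],b[-3:])
L=np.array([wplane(C,u,v-.5,.03)[:2] for u,v in b]); vx,vy,x0,y0=cv2.fitLine((L*1000).astype(np.float32),cv2.DIST_HUBER,0,.01,.01).ravel()
print('fence base dir yaw',np.arctan2(-vx*np.sign(vy),vy*np.sign(vy)), 'pt',x0,y0)
n=np.array([vy,-vx])*np.sign(vy); print('hole dist to face mm (z.03)',n@(np.array([x0,y0])-P[:2]*1000))
# pin
C,im=o['pin']; s=im[170:220,305:350].astype(int); print(im[203,310:345].tolist()[::3])
m=((s.max(2)-s.min(2))<22)&(s.mean(2)>125); m=m.astype(np.uint8)
n_,lab,st,ce=cv2.connectedComponentsWithStats(m); print(st[1:],ce[1:]+[305,170])
k=1+np.argmax(st[1:,4]); print('pin',wplane(C,*(ce[k]+[305,170]),.09))
E
```

```text
ellipse 278.10864448547363 163.15027046203613 (19.440444946289062, 20.23781967163086) 140.33333333333334
hole [0.62962046 0.11616151 0.03      ]
minEnclosing ((629.4735107421875, 116.25875854492188), 9.481456756591797)
[(250, 120), (255, 120), (260, 120), (265, 120)] [(385, 122), (390, 122), (395, 123)]
fence base dir yaw -0.16473326 pt 659.51276 59.02264
hole dist to face mm (z.03) 38.85777713372833
[[146, 108, 61], [147, 107, 63], [141, 123, 104], [138, 132, 131], [139, 133, 129], [141, 136, 131], [145, 139, 135], [139, 133, 130], [143, 141, 142], [92, 65, 36], [96, 70, 42], [94, 70, 40]]
[[ 12  25  18  17 249]] [[325.31726908 203.06827309]]
pin [ 0.44038072 -0.33391548  0.09      ]
```

```bash
python3 - <<'E'
from h import *
yaw=-0.165; p=np.array([.4404,-.3339,0])
robot.move_to(p+[0,0,.30],R(yaw))
robot.move_straight(p+[0,0,.22],velocity=.08,force_limit=8)
print(robot.set_gripper(.0,40)); s=telemetry.observe(); print(s['time_s'],s['width'],s['grip_force'],s['position'],s['wrist_force'])
robot.move_straight(p+[0,0,.32],velocity=.12); s=telemetry.observe(); print(s['width'],s['wrist_force'])
r=R(yaw); h=np.array([.6296,.1162,0])
q=h-.035*np.array([-np.sin(yaw),np.cos(yaw),0])  # 35 mm to board -y
robot.move_to(q+[0,0,.32],r); robot.move_straight(q+[0,0,.275],velocity=.08); robot.pause(.3)
C,im=wshot(); import pickle; pickle.dump((C,im),open('s2.pkl','wb')); print(telemetry.observe()['time_s'],wpose()[:3,3])
T=wpose(); T0=T[:3,3]
print('hole px',wproj(C,(.6296,.1162,.03)),'foot px',wproj(C,T0+T[:3,2]*.22))
save('w2',cv2.resize(im[80:300,180:460],None,fx=2.6,fy=2.6))
E
```

```text
False
6.6917 0.014808425373102245 38.89518678188324 [ 0.44042202 -0.33393515  0.22015771] [-1.02090056  0.73191667  2.6713297 ]
0.014607870246911035 [-0.22617985  0.40322534 -0.75300562]
10.4083 [0.6239039  0.08172374 0.2753556 ]
hole px [275.26755843 210.09009453] foot px [322.30669918 223.31856867]
```

View pics/w2.png

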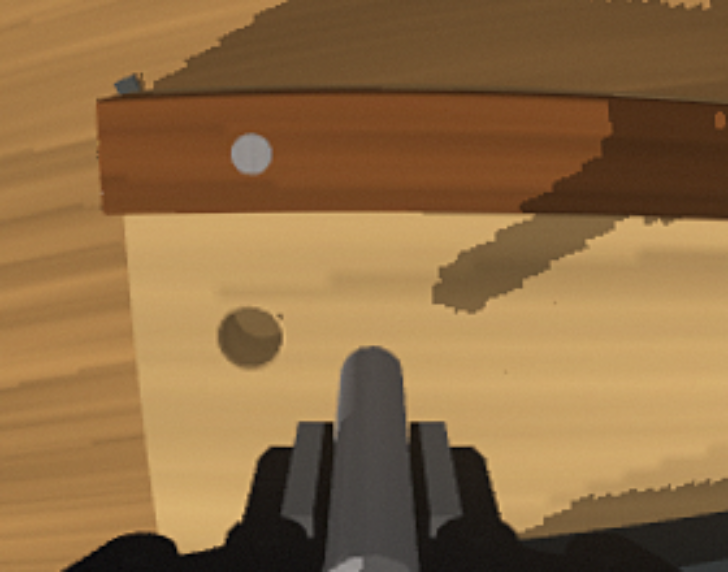

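The pin hangs straight between the pads. Its foot's far edge is at about (322.7,213.5) and the bore centre at about (276.2,209.6), both in full-picture pixels. I'll compare these with the predictions.

```bash
python3 - <<'E'
from h import *
import pickle
C,im=pickle.load(open('s2.pkl','rb')); T=C@np.linalg.inv(np.array(calibration('wrist')['hand_eye']))
g=im.astype(float).mean(2); sub=g[190:230,255:297]; m=(sub<.75*np.median(sub)).astype(np.uint8)
cs,_=cv2.findContours(m,cv2.RETR_EXTERNAL,cv2.CHAIN_APPROX_NONE); c=max(cs,key=cv2.contourArea); e=cv2.fitEllipse(c); print(e)
H=wplane(C,e[0][0]+255,e[0][1]+190,.03); pts=np.array([wplane(C,q[0][0]+255,q[0][1]+190,.03)[:2] for q in c])
print('hole',H,cv2.minEnclosingCircle((pts*1000).astype(np.float32)), 'in tool',T[:3,:3].T@(H-T[:3,3]))
x,y,z=T[:3,:3].T
for d in(.220,):
  for rr in(.0065,.007,.008): print(rr,wproj(C,T[:3,3]+T[:3,:3]@[rr,0,d]))
# pin silhouette: columns at rows, in saturation
s=im.astype(int); 
for v in range(210,240,3):
    row=s[v,295:350]; k=np.where((row[:,0]-row[:,2])<25)[0]
    if len(k): print(v,k.min()+295,k.max()+295,(k.min()+k.max())/2+295)
    for d in(): pass
col=s[205:225,322]; print((col[:,0]-col[:,2]).tolist())
# predicted silhouette centres
for d in(.215,.2,.19): print('axis pred',wproj(C,T[:3,3]+T[:3,:3]@[0.,0,d]), wproj(C,T[:3,3]+T[:3,:3]@[0,.008,d]),wproj(C,T[:3,3]+T[:3,:3]@[0,-.008,d]))
E
```

```text
((20.587600708007812, 19.493925094604492), (22.431808471679688, 23.824081420898438), 100.20520782470703)
hole [0.6300218  0.11586207 0.03      ] ((629.9257202148438, 115.84365844726562), 9.377347946166992) in tool [ 2.00007457e-04 -3.46401192e-02  2.45447729e-01]
0.0065 [322.36338131 214.01680468]
0.007 [322.36409793 213.29811768]
0.008 [322.36553587 211.85693924]
213 323 323 323.0
216 315 329 322.0
219 313 332 322.5
222 311 333 322.0
225 311 334 322.5
228 311 334 322.5
231 311 334 322.5
234 310 334 322.0
237 310 335 322.5
[95, 95, 94, 92, 96, 96, 99, 105, 34, 10, 9, 10, 11, 9, 11, 11, 10, 11, 10, 9]
axis pred [322.34407764 226.2350161 ] [334.79175954 226.23667766] [309.89730528 226.2027822 ]
axis pred [322.31069131 236.10012437] [335.69134849 236.09498664] [308.93117556 236.0577443 ]
axis pred [322.28558288 243.52219939] [336.36367527 243.5107784 ] [308.20882861 243.47090824]
```

```bash
cat >> h.py <<'E'
def B(yaw=-0.165): # board axes in columns
    c,s=np.cos(yaw),np.sin(yaw); return np.array([[c,-s,0],[s,c,0],[0,0,1.]])
def st():
    s=telemetry.observe(); print(round(s['time_s'],2),np.round(s['position'],4),np.round(s['wrist_force'],1),round(s['width'],4),round(s['grip_force'],1)); return s
E
python3 - <<'E'
from h import *
h=np.array([.6300,.1159,0])
robot.move_straight(h+[0,0,.275],velocity=.08)
off=[(0,0)]+[(r*np.cos(a),r*np.sin(a)) for r in(.0007,.0014,.002) for a in np.arange(6)*np.pi/3]
for dx,dy in off:
    q=h+B()@[dx,dy,0]
    z=wpose()[2,3]
    robot.move_straight([q[0],q[1],max(z,.252)],velocity=.03)
    hit=robot.move_straight([q[0],q[1],.2235],velocity=.03,force_limit=8); s=st()
    if s['position'][2]<.235: print('in',dx,dy,hit); break
E
```

```text
12.78 [0.63   0.1159 0.2252] [-0.8 -0.1  5.6] 0.0151 39.6
in 0 0 True
```

The pin bottomed out at exactly the home height: its foot stood on the bench at TCP z 0.2202, and 0.2252 puts it 5 mm above the bench. Next I'll release it and look again.

```bash
python3 - <<'E'
from h import *
import pickle
robot.set_gripper(.05); h=np.array([.6300,.1159,0])
robot.move_straight(h+[0,0,.34],velocity=.12)
bc=h-B()@[.05,.105,0]; print('board c',bc)
robot.set_gripper(0.,60)
for yw in(-.165-np.pi/2,-.165+np.pi/2):
    print(yw,planner.ik(np.array([.497,-.006,.23]),R(yw)))
# view from nearer side so blank visible: camera 79mm to tool x, looks back
q=np.array([.497,-.006,0])
robot.move_to(q+B()@[-.0,-.09,0]+[0,0,.34],R(-.165-np.pi/2)); robot.pause(.2)
C,im=wshot(); t=camera('top'); pickle.dump((C,im,t),open('s3.pkl','wb')); save('w3',im); save('t3',t); st()
save('c3',np.vstack([im,cv2.resize(t[100:240,200:424],(640,400))])[:, :][::1][:600] if 0 else np.hstack([cv2.resize(im,(400,250)),cv2.resize(t[100:240,200:424],(400,250),interpolation=cv2.INTER_CUBIC)]))
E
```

```text
board c [0.56343259 0.02053869 0.        ]
-1.7357963267948966 [-0.58287367  0.71205674  0.88425204  2.05726788 -0.81575799  0.76695015
 -2.49058891]
1.4057963267948965 [-0.12359902  0.54145022  0.12710669  2.05188241 -0.12424402  0.55529119
 -0.0737908 ]
16.17 [ 0.4827 -0.0943  0.3399] [ 0.1 -0.2 -0.6] -0.0001 0.0
```

View pics/w3.png

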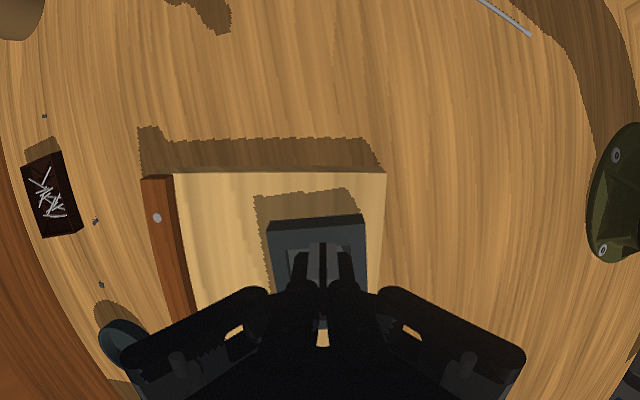

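This picture is looking towards -y. The closed fingers hide most of the blank, whose -y side runs from (268,225) to (364,218). The first zoomed top view shows the blank's outline uncovered, with corners (217,281), (394,291), (387,427) and (207,415) in zoom pixels, so I'll use that.

```bash
python3 - <<'E'
from h import *
import pickle
t=calibration('top'); f=lambda x,y,z:onplane(t,240+x/3.5,95+y/3.5,z)[:2]
TL,TR,BR,BL=f(217,281,.056),f(394,291,.056),f(387,427,.03),f(207,415,.03)
print(TL,TR,BR,BL); c=(TL+TR+BR+BL)/4; d=TL-TR; print('c',c,'len',np.hypot(*d),np.hypot(*(BL-BR)),np.hypot(*(TL-BL)),'yaw',np.arctan2(-d[0],d[1]),[np.arctan2(-(BL-BR)[0],(BL-BR)[1])])
bc=np.array([.56343,.02054]); print('board frame',B()[:2,:2].T@(c-bc)*1000)
C,im,tt=pickle.load(open('s3.pkl','rb'))
a=wplane(C,268,233,.056)[:2];b=wplane(C,364,215,.056)[:2]; print('far -y edge',a,b,np.hypot(*(a-b)))
# pin top check in top view
print('pin top px',proj(t,(.63,.1159,.095)),proj(t,(.63,.1159,.03)))
save('t3z',cv2.resize(tt[110:180,255:325],None,fx=6,fy=6,interpolation=cv2.INTER_CUBIC))
E
```

```text
[0.547105   0.04946281] [ 0.53923971 -0.0692653 ] [ 0.45075544 -0.06465054] [0.45993463 0.05745357]
c [ 0.49925869 -0.00674987] len 0.11898834319888572 0.12244864711429534 0.08753585405915745 yaw -0.06614956437900726 [np.float64(-0.07503395818834807)]
board frame [-58.817329   -37.45951222]
far -y edge [ 0.53665855 -0.06610978] [ 0.44938959 -0.06969588] 0.08734260837130571
pin top px [272.16682692 136.22518439] [275.54415598 145.21304202]
```

View pics/t3z.png

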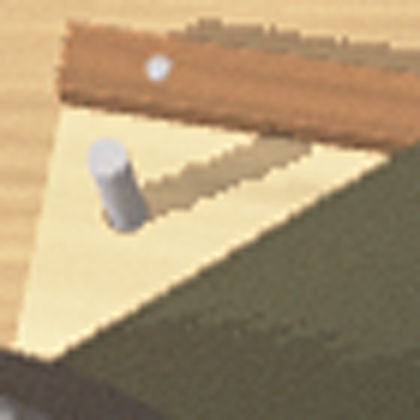

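The pin stands upright in the bore, base at about (120,222) in the crop and clear of the fence. Now I'll put the closed fingertips into the well and slide the blank to the fence.

```bash
cat >> h.py <<'E'
BC=np.array([.56343,.02054,0]); YB=-.165
def bf(p): return B().T@(np.asarray(p)-BC)
def wf(x,y,z): return BC+B()@[x,y,z]
RP=R(YB+np.pi/2)
E
python3 - <<'E'
from h import *
robot.move_to(wf(-.055,-.030,.30),RP); st()
robot.move_straight(wf(-.055,-.030,.235),velocity=.1)
print(robot.move_straight(wf(-.055,-.030,.205),velocity=.03,force_limit=5)); s=st()
zf=s['position'][2]; print(zf)
z=zf+.003
robot.move_straight(wf(-.055,-.030,z),velocity=.05)
hit=robot.move_straight(wf(.075,-.030,z),velocity=.05,force_limit=12); s=st(); print(hit,bf(s['position']))
E
```

```text
17.79 [ 5.041e-01 -4.000e-04  2.996e-01] [-0.2  0.1  0.2] -0.0002 0.0
True
19.27 [0.5042 0.     0.2155] [-2.  -0.4  8.6] -0.0001 4.0
0.215509850382789
21.62 [ 0.6203 -0.0193  0.2173] [-1.5  0.1  2.4] -0.0002 0.7
True [ 0.06265881 -0.0300011   0.21729995]
```

```bash
python3 - <<'E'
from h import *
x=.0625-.012; z=.2185
robot.move_straight(wf(x,-.030,z),velocity=.06)
hit=robot.move_straight(wf(x,.080,z),velocity=.05,force_limit=10); s=st(); print(hit,bf(s['position']))
# ease off, seat in x again
y=bf(s['position'])[1]
robot.move_straight(wf(x,y-.002,z),velocity=.03)
hit=robot.move_straight(wf(.075,y-.002,z),velocity=.03,force_limit=10); s=st(); print(hit,bf(s['position']))
hit=robot.move_straight(wf(bf(s['position'])[0]-.0005,y+.010,z),velocity=.02,force_limit=10); s=st(); print(hit,bf(s['position']))
t=camera('top'); save('t4',cv2.resize(t[90:240,200:400],(800,600),interpolation=cv2.INTER_CUBIC))
c=camera('scene'); save('s4',cv2.resize(c[170:310,220:420],(800,560),interpolation=cv2.INTER_CUBIC))
E
```

```text
23.75 [0.6245 0.0799 0.2181] [0.8 0.1 0.4] 0.0003 0.3
True [0.05053811 0.0685504  0.2181015 ]
24.55 [0.6376 0.0757 0.2177] [-1.2  0.4  1. ] 0.0001 0.8
True [0.06406082 0.06661768 0.21765196]
24.94 [0.6378 0.0786 0.217 ] [ 0.3 -0.2 -0.5] -0.0 0.0
True [0.06380563 0.06946921 0.21700846]
```

View pics/s4.png

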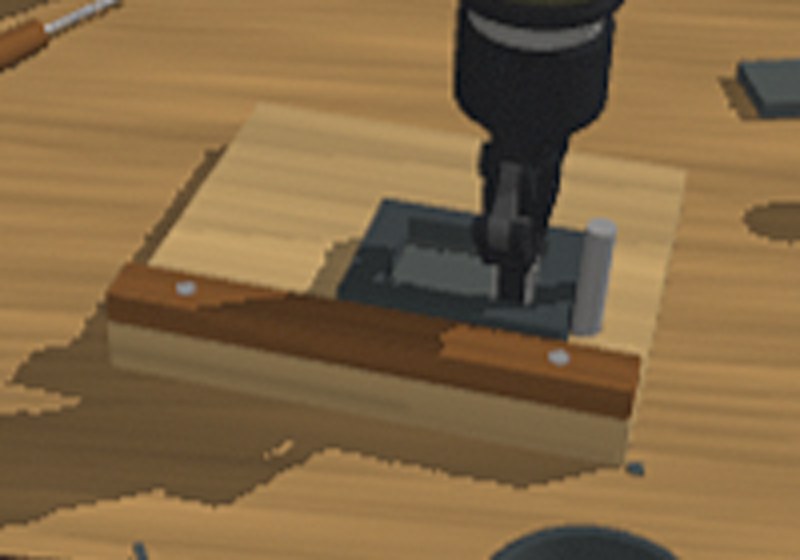

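The scene view shows the blank's long side along the fence, its short side at the pin (about (592,280) in the crop), and the pin upright. Next is the final diagonal push under force feedback.

```bash
python3 - <<'E'
from h import *
des=np.array([-7.5,-7.5,17.5]); b=bf(telemetry.observe()['position']); tgt=b.copy()
tgt[2]=.2155; k=6e-5
for i in range(40):
    robot.move_straight(wf(*tgt),velocity=.02); robot.pause(.1)
    s=telemetry.observe(); F=B().T@s['wrist_force']; p=bf(s['position'])
    if i%3==0 or i>36: print(i,round(s['time_s'],1),np.round(F,1),np.round((tgt-p)*1000,2),np.round(p*1000,1))
    e=F-des
    if np.all(np.abs(e)<1): 
        print('done',i,F); break
    # push dir: reaction force negative in x,y -> move +; z reaction positive -> move down
    tgt+=np.clip(k*e,-4e-4,4e-4)
robot.pause(.5); s=st(); print(B().T@s['wrist_force'],bf(s['position']))
np.save('tgt.npy',tgt)
E
```

```text
0 25.4 [-0.2 -0.8  3.7] [-0.14 -0.09 -0.14] [ 63.7  69.5 215.6]
3 26.4 [-5.2 -3.5 14.3] [ 0.51  0.55 -1.17] [ 64.1  69.9 215.5]
6 27.5 [-7.6 -5.2 18.7] [ 0.75  0.98 -1.4 ] [ 64.1  70.1 215.5]
9 28.5 [-8.1 -6.5 17.7] [ 0.77  1.27 -1.34] [ 64.2  70.2 215.5]
done 9 [-8.07363137 -6.54214395 17.65894296]
29.04 [0.6383 0.0793 0.2155] [-7.6 -5.3 17.6] 0.0006 10.1
[-6.64824425 -6.50151896 17.61130354] [0.06417792 0.07022166 0.21549438]
```

To make sure the sideways load reaches the fence and pin, and isn't lost to friction on the board, I'll lighten the down force, push sideways, then reload.

```bash
python3 - <<'E'
from h import *
tgt=np.load('tgt.npy'); k=6e-5
for des,n in((np.array([-9,-9,4.]),12),(np.array([-8.5,-8.5,17.]),25)):
    for i in range(n):
        s=telemetry.observe(); F=B().T@s['wrist_force']; e=F-des
        if np.all(np.abs(e)<.7): 
            robot.pause(.4); F=B().T@telemetry.observe()['wrist_force']; e=F-des
            if np.all(np.abs(e)<.8): break
        tgt+=np.clip(k*e,-5e-4,5e-4); robot.move_straight(wf(*tgt),velocity=.02); robot.pause(.1)
    s=st(); print(i,np.round(B().T@s['wrist_force'],1),np.round(bf(s['position'])*1000,2))
np.save('tgt.npy',tgt)
robot.pause(1); s=st(); print(np.round(B().T@s['wrist_force'],1))
save('w5',camera('wrist'))
E
```

```text
33.24 [0.6392 0.0796 0.2156] [-9.1 -6.1  5.6] 0.0002 6.9
11 [-7.9 -7.5  5.6] [ 65.07  70.71 215.57]
39.29 [0.6388 0.0796 0.2155] [-10.3  -7.4  17.6] 0.0002 10.8
15 [-9.  -9.  17.6] [ 64.65  70.62 215.48]
40.29 [0.6388 0.0796 0.2155] [-10.6  -7.2  16.4] 0.0002 10.8
[-9.2 -8.9 16.4]
```

View pics/w5.png

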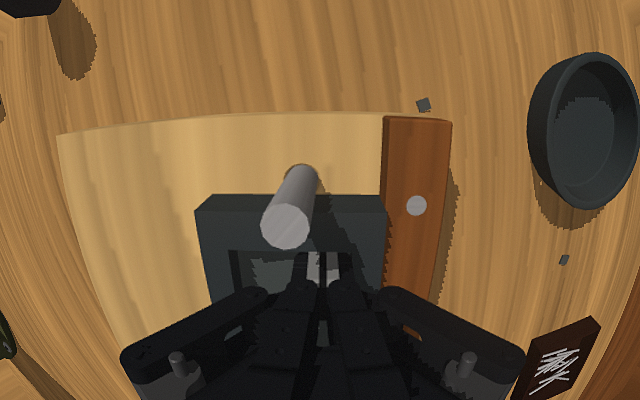

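The wrist view shows the blank's far side flush along the fence (about (383,200) to (385,300)), its left side touching the upright pin at about (300,190), and the well wall against the fingertips. Forces are steady at about 16.4 N down and 9 N towards each of fence and pin, so I'm handing in.

```bash
python3 - <<'E'
from h import *
s=telemetry.observe(); print(np.round(B().T@s['wrist_force'],1)); print(robot.close_job())
E
```

```text
[-9.1 -8.9 16.5]
the job is handed in; nothing more can be done
None
```

The job is handed in at about 40 s: the pin is home and released in the bore, and the blank is square against fence and pin, held with about 16.5 N down and 9 N towards each.

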